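# Hold the table saw's blade guard open at 45 degrees

### The arm

A 6-joint arm with a two-finger parallel gripper is mounted at the origin on the work surface. World frame = base frame: x ahead of the robot, y to its left, z up, the work surface at z = 0. Lengths are in m, angles in degrees, forces in N, time in s.
With the tool pointing down it reaches from about 0.35 to 0.775 m from the base axis. Payload 7.3 kg.
Tool frame: the origin (TCP) lies midway between the tips of the shut fingers; the grasp point (between the pads) lies 19 mm behind it (r.grasp_offset is the distance from the TCP to the grasp point, in m); z points along the fingers, y is the direction in which the jaws open and shut (so a half turn about z gives the same grasp; the last joint's range is limited). The gripper opens to 92 mm and grips with 3 to 60 N. Pads are 19 mm wide; open, the fingers measure 130 mm over their backs; the gripper's body (75 mm by 190 mm) begins 47 mm behind the grasp point.
Start: joints at [56.837, 19.595, 87.324, -0, 73.075, -8.365], TCP at [0.22, 0.477, 0.227] pointing down, gripper open.
Joint ranges: [-145.02, 145.02], [-44.19, 115.74], [2.07, 154.8], [-57.11, 237.11], [16.16, 152.29], [-177.93, 177.93]. Speed limits (degrees/s): [147.25, 147.25, 180, 180, 180, 180].

### API

Orientations are given as a 3x3 rotation matrix whose columns are the frame's x, y, z axes.
In Python, from rig import r gives the robot as it stands. The module is installed in compiled form; this text tells all that it offers. Calls block until the motion is done:
- r.movep(position, orientation): joint-space move of the TCP to a pose.
- r.move_l(position, feed=0.15, attitude=None, max_force=None): straight line of the TCP; attitude=None keeps the orientation; feed is the mean speed in m/s. With max_force (N) it stops when the force on the tool has changed by that much, and returns True; else False.
- r.movej(angles): joint-space move.
- r.release() and r.gripper_close(): open the fingers fully, or close them until they stop; the grip force is fixed at half the most.
- r.pause(seconds).
- r.inverse_kinematics(position, orientation): joint angles nearest the present ones, or None.
- r.grab_frame(name): name is "side" or "top"; returns a dict with "color" (420x560x3 uint8, blue, green, red), "mtx" (3x3 intrinsics, pixels), "T" (4x4, takes a point from camera to world coordinates). Camera axes: x right, y up, looking along -z (the intrinsics and any distortion apply to the point x, -y, -z); pixel columns grow to the right and rows downward; lengths in m; the calibration is good to about 2 mm. A picture is of the moment at which its call begins. There is no depth.
A pose or a line that the arm cannot do raises r.IKError and nothing moves.
- r.job_done(): hands the job in, once; it reports no verdict.
Trained networks look in the newest picture that a camera, given by its name, has taken for a name from the list of things; names that differ only in an ending like _2 or _b are one class to them, and where a whole thing is asked for, a point or a joint stands for the part that bears it (a point fixed in the world has none). Each returns a list of dicts, best first, with "conf" (0 to 1); they miss things now and then, are a little off and sometimes report something else, mostly with a low value. They report only what shows in the picture. A call takes as long as a camera call.
- r.outline_of(camera, query): "mask" (420x560 bool, what is visible of it) and "box" ([left, top, width, height] in pixels, round what is visible of it).
- r.place_of(camera, query): "point" ([row, column] in pixels: a listed point, or the origin of a listed thing).
Readings, each from a call of its own:
- r.get_t(): time.
- r.get_joint_positions(): joint angles.
- r.get_qd(): joint speeds.
- r.get_tau(): joint torques, N m.
- r.get_tool_pos(): TCP position.
- r.get_tcp_rot(): TCP orientation.
- r.get_ft_force(): force on the tool from outside, world axes, zero at the start.
- r.get_wrist_torque(): the same for the moment, N m.
- r.get_finger_gap(): finger opening in m.
Only numpy, scipy, OpenCV 4.12 (cv2) and the standard library are available. Lean on these libraries where they do the work, as an engineer would, in place of code of your own. Each camera call takes 0.05 s, during which the arm holds its last target.

### The job

I am standing at the front of the table saw and want to check its blade with my square. From your side of the bench, take the see-through blade guard near its front end, raise it smoothly on its hinge, without letting it fall back, until its lower edge stands at 45 degrees to the saw table, and keep it there, still, in your gripper: it drops shut when let go, so finish while you are still holding it. Do not touch the blade, and leave the square, the push stick and the offcut lying where they are.

Things in the scene. Friction and masses are not known exactly. Their poses are not given: they have to be found in the camera images.
- guard (a joint): Hinge of the saw's blade guard, rad: 0 = down at rest, lower edge level; grows as its front end is raised, and is the angle between the guard's lower edge and the saw table (45 degrees = 0.785); hard stop at 1.25. No spring or catch: the guard (0.25 to 0.5 kg) swings freely and falls shut from any angle. Lifting its front end takes 1 to 3 N.
- guard_grip (a point): Where to take the guard: mid-width in its front end, 47 mm above the bench when down; the sides here span 8 to 78 mm above it and are 40 mm apart outside. The front end (black cap) is 25 mm further on, its toe 20 mm beyond. Axes turn with the guard: x along it towards the hinge, y across (pinch it along y), z up. The front end points away from the robot.
- guard_hinge (a point): Mid-width of the guard on its hinge axis (y), a bolt in the steel riving knife behind the blade, 97 mm above the bench. Axes as guard_grip, which lies at x -245, z -50 mm from here in the guard's axes (250 mm away). A positive turn about y opens it. The guard is a rigid hood with clear upright sides, open below; its cover (clear, then black) slopes up from the front end to 116 mm above the bench.
- saw: Table saw let into the bench: aluminium saw table 460 x 650 mm, its top 5 mm above the bench. Origin at bench height under the middle of the blade; x from the saw's front (the far side from the robot) to its back, y across, towards the fence. The guard's hinge is 110 mm behind the origin, on its centre line.
- blade: Steel saw blade, 250 mm diameter, 3 mm thick, standing along the middle inside the guard, its top 60 mm above the saw table; its front end at the table is 28 mm behind guard_grip. Origin and axes as the saw's. Not to be touched.
- fence: Rip fence, fixed: aluminium bar 500 mm long, 40 mm wide, top 66 mm above the bench, parallel to the guard with its centre line 130 to 200 mm to one side, and a steel head, 58 mm high, at its front end. Origin on the saw table under the bar, beside the middle of the blade. Axes as the saw's.
- square_mid (a point): Try square lying on the saw table, on the side of the guard away from the fence: dark wood stock 115 x 28 x 18 mm, steel blade 38 x 150 mm. Point in its middle, 14 mm above the bench. Leave alone.
- offcut_mid (a point): Wooden offcut 125 x 85 x 18 mm lying flat on the saw table, on the same side as the square. Point at its centre. Leave alone.
- push_stick_mid (a point): Wooden push stick 280 x 55 x 15 mm lying flat near the saw table's edge, on the same side as the square. Point near its middle. Leave alone.

How it is judged (in metres and radians):
On the way:
1. the guard has been raised off its rest by the fingers (value of joint guard above 0.2 rad and contact force between the fingers and guard above 0.3 N), for 0.1 s.
At the end, for the whole second after the job is handed in: Through the last second the guard stands still at 45 degrees (within 6 degrees), carried by the gripper's fingers and by nothing else, and the square, the offcut and the push stick lie within 20 mm of where they were (value of joint guard between 0.68 and 0.89 rad and velocity of joint guard between -0.05 and 0.05 rad/s and contact force between the fingers and guard above 0.5 N and contact force between guard and try_square below 0.1 N and contact force between guard and offcut below 0.1 N and contact force between guard and push_stick below 0.1 N and distance of each of square_mid, offcut_mid, push_stick_mid from where it was at the start of the episode below 0.02 m); the arm keeps its last pose, push and grip.
It fails at once if the blade is touched (contact force between any of the arm, the fingers and blade above 0.5 N).
It fails at once if the guard is flung up or dropped (faster than 2.5 rad/s) (velocity of joint guard above 2.5 rad/s or velocity of joint guard below -2.5 rad/s).
It fails at once if the square, the offcut or the push stick is moved (distance of any of square_mid, offcut_mid, push_stick_mid from where it was at the start of the episode above 0.02 m).
It also fails if it takes over 38 s, if anything falls off the work surface, if the arm or the gripper's body presses on something with over 40 N, if the wrist force passes 120 N, or if a joint passes its speed limit or range.

## Working session

There is one attempt and no reset: what is moved stays moved. The work goes in short steps, each a Python script; the robot and the scene stay as the last script left them, time stands still between calls to the robot, and variables do not carry over. Pictures are saved under pics/ and viewed, and the job is handed in when it is done.

```bash
mkdir -p pics
cat > h.py <<'E'
import numpy as np, cv2
from rig import r
def ray(f,row,col):
    K=f["mtx"]; T=np.array(f["T"]); p=np.linalg.inv(K)@[col,row,1]
    d=T[:3,:3]@np.array([p[0],-p[1],-p[2]]); return T[:3,3],d/np.linalg.norm(d)
def onz(f,rc,z):
    o,d=ray(f,*rc); return o+d*(z-o[2])/d[2]
def tri(f1,a,f2,b):
    o1,d1=ray(f1,*a);o2,d2=ray(f2,*b)
    A=np.c_[d1,-d2]; s=np.linalg.lstsq(A,o2-o1,rcond=None)[0]
    p,q=o1+s[0]*d1,o2+s[1]*d2; return (p+q)/2,np.linalg.norm(p-q)
def proj(f,P):
    T=np.array(f["T"]); c=T[:3,:3].T@(np.asarray(P)-T[:3,3]); u=f["mtx"]@[c[0],-c[1],-c[2]]; return u[1]/u[2],u[0]/u[2]
E
python3 - <<'E'
from h import *
np.set_printoptions(precision=4,suppress=True)
F={}
for c in ("top","side"):
    F[c]=r.grab_frame(c); cv2.imwrite(f"pics/{c}0.png",F[c]["color"]); print(c,F[c]["T"][:3,3])
Z=dict(guard_grip=.047,guard_hinge=.097,saw=0,fence=.005,square_mid=.014,offcut_mid=.014,push_stick_mid=.0125)
for n,z in Z.items():
    d={}
    for c in F:
        q=r.place_of(c,n)
        if q: d[c]=q[0]["point"]; print(n,c,round(q[0]["conf"],2),np.array(d[c]),onz(F[c],d[c],z))
    if len(d)==2: print("   tri",*tri(F["top"],d["top"],F["side"],d["side"]))
print(r.get_t(), r.get_tcp_rot())
E
```

```text
top [0.4037 0.1419 0.9201]
side [0.4146 0.7657 0.6076]
guard_grip top 0.64 [190.5 365.7] [ 0.6036 -0.0748  0.047 ]
guard_grip side 0.74 [158.2 268.6] [ 0.6115 -0.0682  0.047 ]
   tri [ 0.6092 -0.0761  0.0411] 0.008347819681641635
guard_hinge top 0.75 [292.9 396.9] [ 0.368 -0.113  0.097]
guard_hinge side 0.87 [141.8 371.7] [ 0.3733 -0.1152  0.097 ]
   tri [ 0.3707 -0.1125  0.0986] 0.005326789181763337
saw top 0.55 [248.3 373.4] [ 0.4706 -0.095   0.    ]
saw side 0.86 [177.  323.8] [ 0.4752 -0.0856  0.    ]
   tri [ 0.4736 -0.0972 -0.0084] 0.004826709124589109
fence top 0.89 [232.8 434. ] [ 0.5036 -0.2439  0.005 ]
fence side 0.65 [142.5 320. ] [ 0.5055 -0.2386  0.005 ]
   tri [ 0.5051 -0.2458  0.0006] 0.002053340424963028
square_mid top 0.62 [306.3 316.9] [0.3395 0.0495 0.014 ]
square_mid side 0.77 [211.7 381.3] [0.3345 0.0358 0.014 ]
   tri [0.3383 0.0508 0.0262] 0.00429505499989168
offcut_mid top 0.77 [209.  282.6] [0.5706 0.1219 0.014 ]
offcut_mid side 0.86 [222.8 264. ] [0.5766 0.1267 0.014 ]
   tri [0.5746 0.1221 0.0094] 0.006319916244451889
push_stick_mid side 0.72 [272.2 310.3] [0.4603 0.2403 0.0125]
0.8 [[-0.9078  0.4194  0.0001]
 [ 0.4194  0.9078  0.0001]
 [-0.      0.0001 -1.    ]]
```

View pics/top0.png

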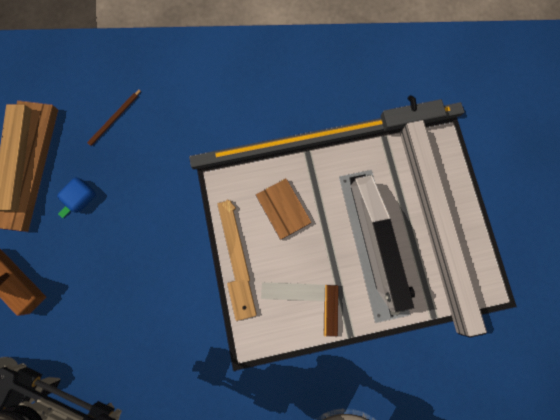

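View pics/side0.png

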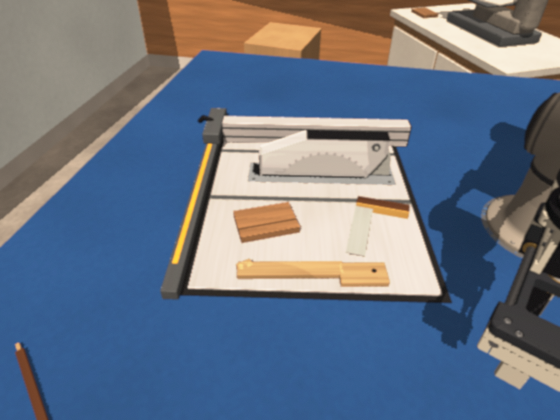

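```bash
cat > fit.py <<'E'
from h import *
from scipy.optimize import least_squares
np.set_printoptions(precision=4,suppress=True)
F={c:r.grab_frame(c) for c in("top","side")}
obs=[]
L=dict(guard_grip=(-.135,0,.047),guard_hinge=(.110,0,.097),saw=(0,0,0))
for c in F:
    for n in L:
        q=r.place_of(c,n)
        if q: obs.append((c,n,np.array(q[0]["point"]),q[0]["conf"]))
def W(p,l):
    c,s=np.cos(p[2]),np.sin(p[2]); return np.array([p[0]+c*l[0]-s*l[1],p[1]+s*l[0]+c*l[1],l[2]])
res=lambda p:np.concatenate([np.array(proj(F[c],W(p,L[n])))-o for c,n,o,_ in obs])
s=least_squares(res,[.47,-.095,np.pi+.16],loss='soft_l1'); p=s.x
print(p,np.degrees(p[2]));print(res(p).reshape(-1,2),[(c,n) for c,n,_,_ in obs])
np.save("p.npy",p)
for c in F:
    im=cv2.resize(F[c]["color"],None,fx=3,fy=3,interpolation=cv2.INTER_CUBIC)
    P=lambda l:tuple(int(round(3*v+1)) for v in proj(F[c],W(p,l))[::-1])
    for y in(-.02,.02):
        pts=[(.11,y,.008),(-.16,y,.008),(-.16,y,.07),(-.135,y,.078),(0,y,.116),(.11,y,.116)]
        for a,b in zip(pts,pts[1:]): cv2.line(im,P(a),P(b),(0,255,0) if y>0 else (0,0,255),1)
    for l in L.values(): cv2.circle(im,P(l),5,(255,0,255),2)
    x,y=P((-.0,0,.05)); cv2.imwrite(f"pics/fit_{c}.png",im[max(0,y-300):y+300,max(0,x-400):x+400])
E
python3 fit.py
```

```text
[ 0.4763 -0.097   3.3058] 189.41093894095079
[[ 1.7662  0.7553]
 [-2.3946 -0.662 ]
 [-0.5886  0.6205]
 [ 0.1144  0.2553]
 [ 0.8367 -2.9707]] [('top', 'guard_hinge'), ('top', 'saw'), ('side', 'guard_grip'), ('side', 'guard_hinge'), ('side', 'saw')]
```

View pics/fit_top.png

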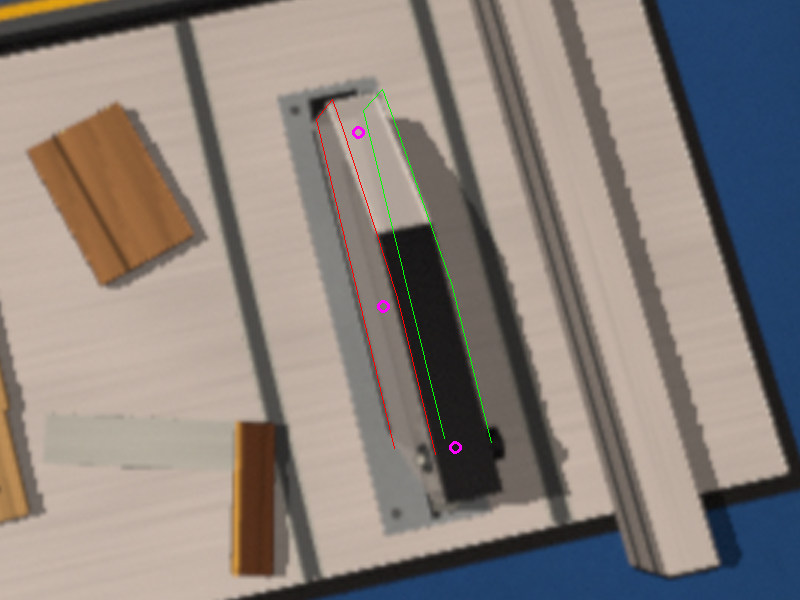

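View pics/fit_side.png

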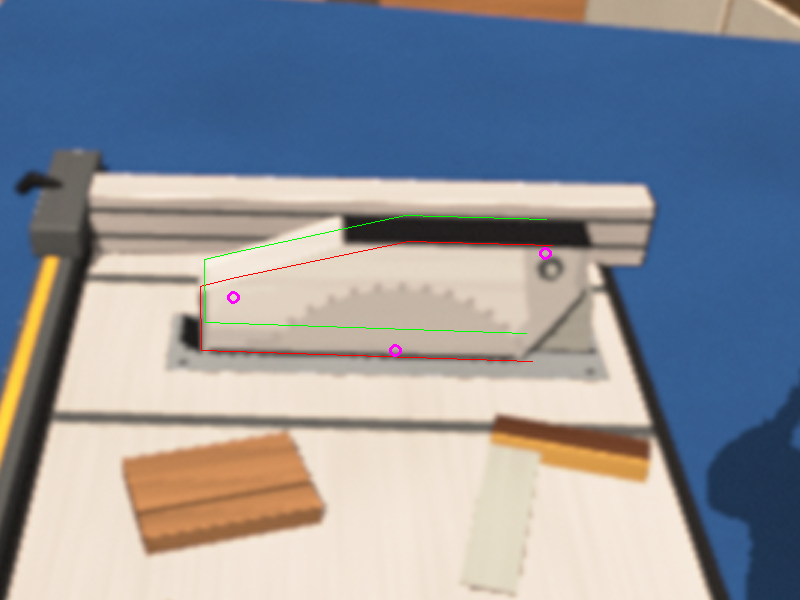

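```bash
cat >> h.py <<'E'
p=np.load("p.npy") if __import__("os").path.exists("p.npy") else None
YAW=np.radians(189.9); ORG=p[:2]+[0.0,0.0015]
c,s=np.cos(YAW),np.sin(YAW); RS=np.array([[c,-s,0],[s,c,0],[0,0,1]])
H=np.r_[ORG,0]+RS@[.110,0,.097]
from scipy.spatial.transform import Rotation as Ro
def pose(th,alpha,flip=1,up=0.,gx=-.245,lat=0.,gz=-.05):
    """TCP pose: guard angle th(deg), tool tilt alpha(deg) from guard -z towards hinge (+x)"""
    Rg=RS@Ro.from_euler('y',th,degrees=True).as_matrix()
    a=np.radians(alpha); z=np.array([np.sin(a),0,-np.cos(a)]); y=np.array([0,flip,0.])
    R=np.c_[np.cross(y,z),y,z]
    g=np.array([gx,lat,gz])-z*up
    return H+Rg@(g+z*r.grasp_offset), Rg@R
E
python3 - <<'E'
from h import *
np.set_printoptions(precision=1,suppress=True)
print(H,r.grasp_offset)
for fl in(1,-1):
  for al in(0,10,20,30):
    print(fl,al)
    for th,up in((0,.12),(0,0),(15,0),(30,0),(45,0)):
        q=r.inverse_kinematics(*pose(th,al,fl,up)); print("  ",th,up,None if q is None else np.array(q))
E
```

```text
[ 0.4 -0.1  0.1] 0.0188
1 0
   0 0.12 [-13.9  32.6  79.   -0.   68.4  66.2]
   0 0 [-13.9  40.6  85.5  -0.   53.9  66.2]
   15 0 [-17.   30.5  95.   10.2  41.6  56.2]
   30 0 [-21.8  20.7 105.3  30.3  31.4  35.4]
   45 0 [-29.   12.  116.2  64.2  29.6  -0.6]
1 10
   0 0.12 [-11.4  40.3  65.7  -3.6  83.4  69.4]
   0 0 [-12.1  45.2  76.2  -4.   67.9  69.8]
   15 0 [-14.8  34.1  86.2   2.5  55.2  64. ]
   30 0 [-19.   23.1  97.1  14.   43.   52.3]
   45 0 [-25.5  12.7 108.6  36.   34.4  28.9]
1 20
   0 0.12 [-9.5 49.1 51.1 -6.6 98.7 70.7]
   0 0 [-10.6  50.7  66.5  -6.9  81.7  71.7]
   15 0 [-12.8  38.8  77.   -2.1  68.8  68.1]
   30 0 [-16.4  26.7  88.5   5.3  55.9  61. ]
   45 0 [-22.2  15.  100.5  18.7  44.4  46.8]
1 30
   0 0.12 [ -7.9  59.6  33.7  -9.7 115.1  70.3]
   0 0 [-9.3 56.9 56.4 -9.5 95.2 72.3]
   15 0 [-11.2  44.3  67.6  -5.4  82.3  70.3]
   30 0 [-14.2  31.4  79.6  -0.   69.   65.9]
   45 0 [-19.2  18.6  92.2   8.7  56.3  56.9]
-1 0
   0 0.12 [ -13.9   32.6   79.    -0.    68.4 -113.8]
   0 0 [ -13.9   40.6   85.5   -0.    53.9 -113.8]
   15 0 [ -17.    30.5   95.    10.
[... 182 characters left out ...]
.9 -110.2]
   15 0 [ -14.8   34.1   86.2    2.5   55.2 -116. ]
   30 0 [ -19.    23.1   97.1   14.    43.  -127.7]
   45 0 [ -25.5   12.7  108.6   36.    34.4 -151.1]
-1 20
   0 0.12 [  -9.5   49.1   51.1   -6.6   98.7 -109.3]
   0 0 [ -10.6   50.7   66.5   -6.9   81.7 -108.3]
   15 0 [ -12.8   38.8   77.    -2.1   68.8 -111.9]
   30 0 [ -16.4   26.7   88.5    5.3   55.9 -119. ]
   45 0 [ -22.2   15.   100.5   18.7   44.4 -133.2]
-1 30
   0 0.12 [  -7.9   59.6   33.7   -9.7  115.1 -109.7]
   0 0 [  -9.3   56.9   56.4   -9.5   95.2 -107.7]
   15 0 [ -11.2   44.3   67.6   -5.4   82.3 -109.7]
   30 0 [ -14.2   31.4   79.6   -0.    69.  -114.1]
   45 0 [ -19.2   18.6   92.2    8.7   56.3 -123.1]
```

```bash
cat > look.py <<'E'
from h import *
import sys
for c in("top","side"):
    f=r.grab_frame(c); im=cv2.resize(f["color"],None,fx=2.5,fy=2.5,interpolation=cv2.INTER_CUBIC)
    v,u=[int(2.5*k) for k in proj(f,H-RS@[.12,0,0])]; x0=max(0,min(u-400,600)); y0=max(0,min(v-300,450))
    cv2.imwrite(f"pics/{sys.argv[1]}_{c}.png",im[y0:y0+600,x0:x0+800])
E
python3 - <<'E'
from h import *
r.movep(*pose(0,20,1,.12)); print(r.get_t(),r.get_tool_pos(),r.get_finger_gap(),r.get_ft_force())
E
python3 look.py a
```

```text
3.675 [ 0.64354889 -0.06506242  0.14251286] 0.09170050493962878 [-0.15611208  0.06539008 -0.30889861]
```

View pics/a_top.png

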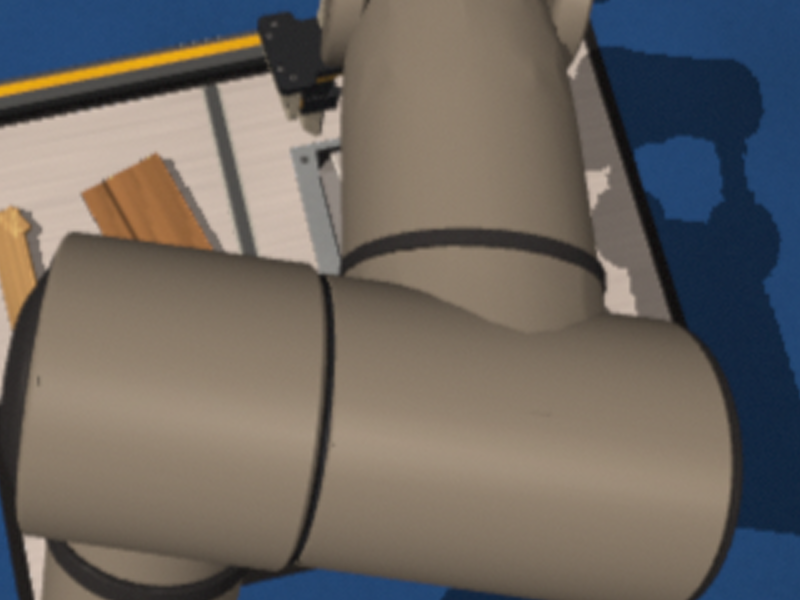

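View pics/a_side.png

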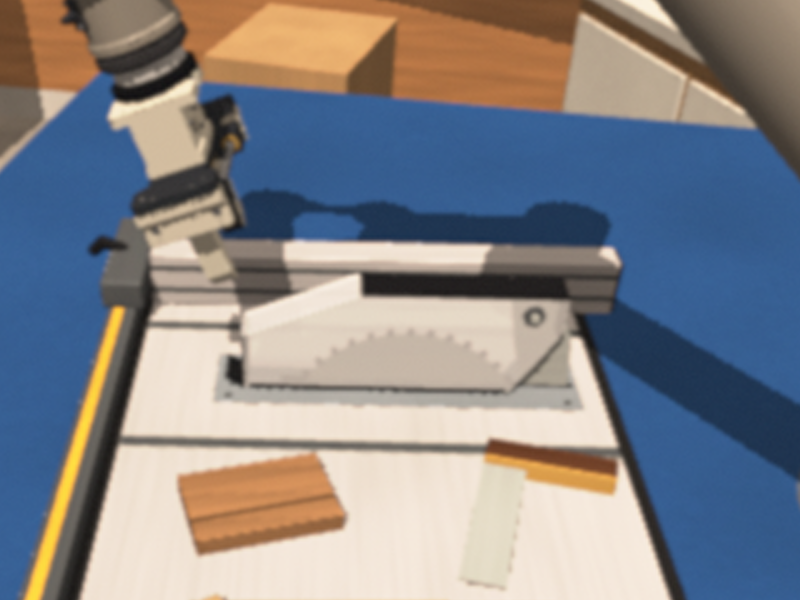

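```bash
python3 - <<'E'
from h import *
P,R=pose(0,20,1,0)
print(r.move_l(P,feed=.1,attitude=R,max_force=6)); print(r.get_t(),r.get_tool_pos()-P,r.get_ft_force())
E
python3 look.py b
```

```text
False
5.125 [ 5.56870320e-04 -4.80604326e-05  6.29216255e-04] [-0.25284041  0.15674808  1.12262447]
```

View pics/b_side.png

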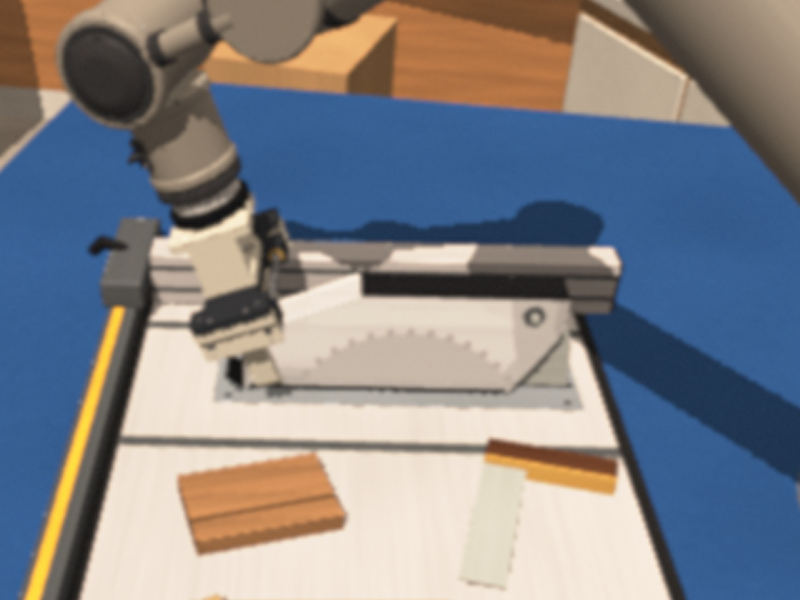

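View pics/b_top.png

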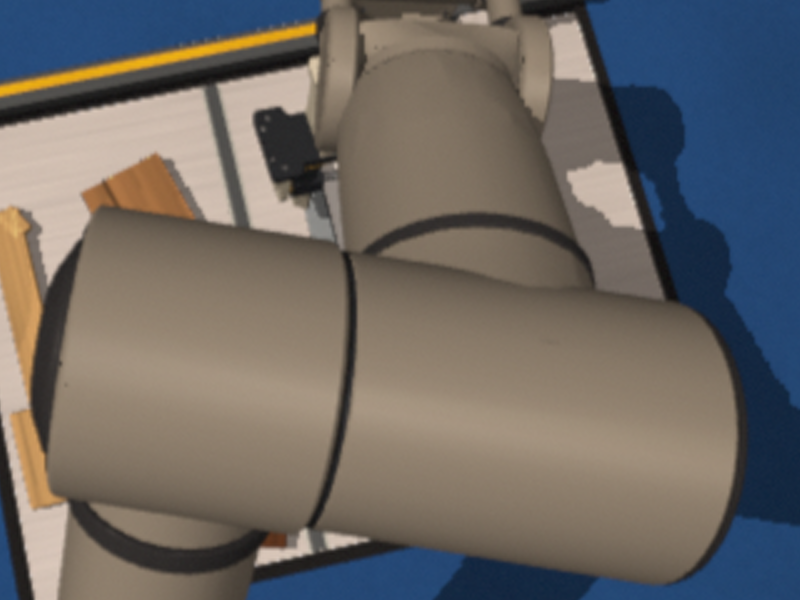

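Run:
```python
from h import *
np.set_printoptions(precision=3,suppress=True)
print(r.gripper_close()); r.pause(.2)
P,R=pose(0,20,1,0)
print(r.get_t(),r.get_tool_pos()-P,r.get_finger_gap(),"F saw axes",RS.T@r.get_ft_force(),RS.T@r.get_wrist_torque())
```

```text
False
6.2833 [-0.     0.002 -0.   ] 0.040029923870803695 F saw axes [-0.163 -7.618  0.619] [-0.785  0.035 -0.242]
```

```bash
python3 - <<'E'
from h import *
np.set_printoptions(precision=3,suppress=True)
for lat in(-.003,):
    P,R=pose(0,20,1,0,lat=lat); r.move_l(P,feed=.02,attitude=R)
    print(RS.T@r.get_ft_force(),r.get_tool_pos()-P)
for th in range(5,21,5):
    P,R=pose(th,20,1,0,lat=-.003); r.move_l(P,feed=.03,attitude=R)
    print(th,round(r.get_t(),2),RS.T@r.get_ft_force(),RS.T@r.get_wrist_torque(),r.get_finger_gap())
E
python3 look.py c
```

```text
[-0.413  3.774 -1.474] [ 0.    -0.001 -0.   ]
5 7.46 [ 0.317  5.45  -1.751] [0.503 0.148 0.69 ] 0.03969127620417285
10 8.33 [ 0.046  5.589 -1.794] [0.353 0.122 0.605] 0.039833215898349476
15 9.21 [-0.744  4.858 -2.699] [0.198 0.034 0.607] 0.03988006125734093
20 10.08 [-0.015  6.528 -2.012] [ 0.086 -0.063  0.545] 0.039829786653667196
```

View pics/c_side.png

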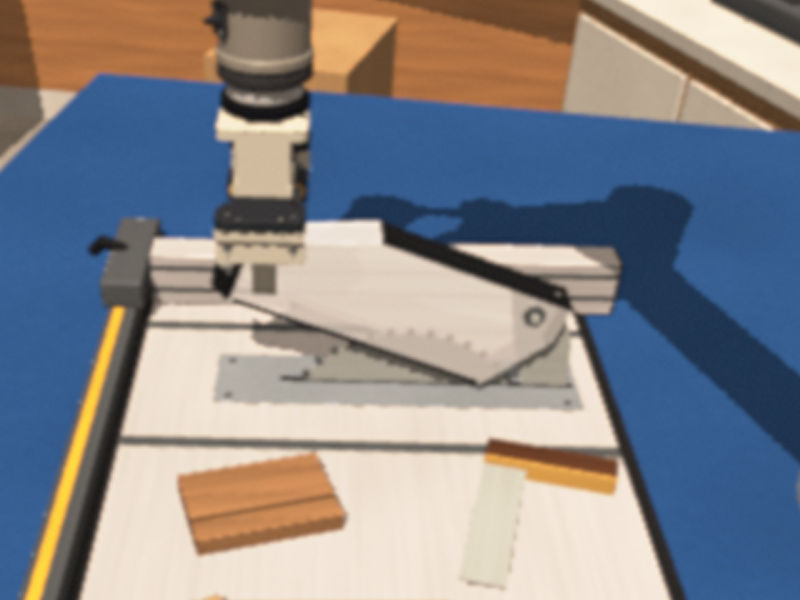

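The side view shows the guard up about 20° (lower edge from (480,383) to (235,298)), with the fingers on it near (265,280) and nothing else moved. I'll continue to 45°.

```bash
python3 - <<'E'
from h import *
np.set_printoptions(precision=3,suppress=True)
for th in range(25,46,5):
    P,R=pose(th,20,1,0,lat=-.0015); r.move_l(P,feed=.03,attitude=R)
    print(th,round(r.get_t(),2),RS.T@r.get_ft_force(),r.get_finger_gap())
r.pause(.3)
print(r.get_tool_pos()-P, np.degrees(Ro.from_matrix(R.T@r.get_tcp_rot()).magnitude()))
E
python3 look.py d
cat > chk.py <<'E'
from h import *
f=r.grab_frame("side"); im=cv2.resize(f["color"],None,fx=2.5,fy=2.5,interpolation=cv2.INTER_CUBIC)
for th,col in((39,(0,0,255)),(45,(0,255,0)),(51,(255,0,0))):
    Rg=RS@Ro.from_euler('y',th,degrees=True).as_matrix()
    a,b=[tuple(int(2.5*k) for k in proj(f,H+Rg@np.array([x,-.02,-.089]))[::-1]) for x in(0.02,-.27)]
    cv2.line(im,a,b,col,1)
v,u=[int(2.5*k) for k in proj(f,H-RS@[.12,0,0])]
cv2.imwrite("pics/chk_side.png",im[max(0,v-300):v+300,u-400:u+400])
for n,z in dict(square_mid=.014,offcut_mid=.014,push_stick_mid=.0125).items():
    q=r.place_of("side",n); print(n,q and onz(f,q[0]["point"],z))
E
python3 chk.py
```

```text
25 11.06 [-2.348 -3.592  0.053] 0.039998598339989436
30 11.93 [-2.531 -4.323 -0.427] 0.03986966905737184
35 12.81 [-3.919 -4.233  0.021] 0.03966245494605829
40 13.68 [-3.935 -5.025  0.653] 0.039706252698345365
45 14.56 [-4.002 -3.522  1.565] 0.039906073406433824
[-0.  0.  0.] 0.05351666685966243
square_mid [0.33446853 0.04538143 0.014     ]
offcut_mid [0.57301924 0.11610716 0.014     ]
push_stick_mid [0.45553951 0.23321303 0.0125    ]
```

View pics/chk_side.png

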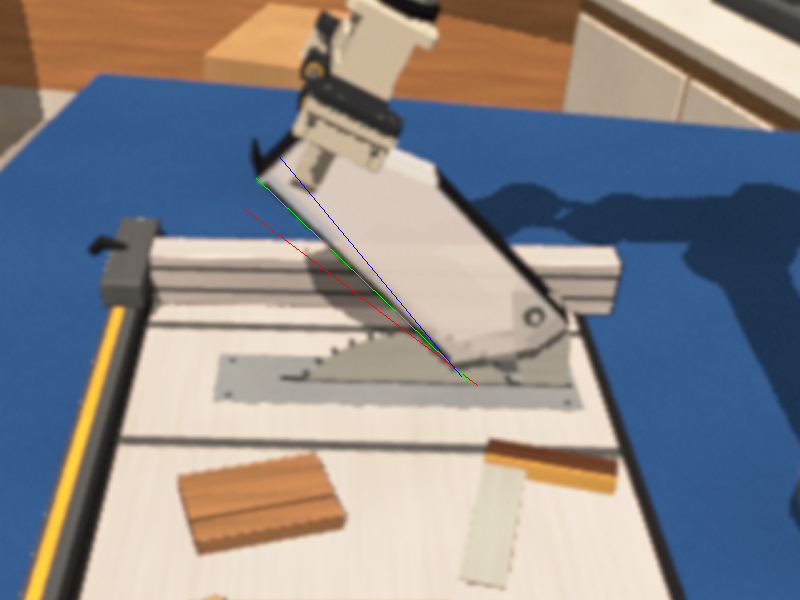

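Run:
```python
from h import *
r.pause(.5); print(r.get_t(),np.abs(r.get_qd()).max(),r.get_finger_gap(),r.get_ft_force()); r.job_done()
```

```text
15.6583 0.12809795878666724 0.040222641917821725 [3.44532313 4.82748466 1.14597185]
the job is handed in; nothing more can be done
```

I pinched the guard across its front end, raised it on its hinge in 5° steps to 45° at about 0.03 m/s, and handed the job in at 15.7 s with the gripper still holding it. The hand-in reports no verdict.

**Last checks:**
- **Angle:** in the side picture the guard's lower edge lies on my projected 45° line, clear of the 39° and 51° lines.
- **Grip:** the finger gap was 40 mm, the guard's full width, and the arm was on its target to within 1 mm.
- **Stillness:** the fastest joint reading was about 0.13 deg/s.
- **Square, offcut and push stick:** they look unmoved in the pictures. The network's positions for them differ by about 8 to 11 mm from the first look. That is about as much as its estimates disagreed between the two cameras for the square and offcut at the start, so I take it as noise rather than movement.
- **Blade:** there were no sudden contact forces while lifting.

**Disagreements:** the guard stood 2 to 3 mm to one side of my estimate, so I shifted the grip sideways after closing. About 4 to 5 N of sideways force and 3 to 4 N along the guard remained to the end, from small errors in where I placed the hinge. The top camera was blocked by the arm, so the final angle was checked from the side camera only.

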